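# Start the light-curing box

### The arm

A 6-joint arm with a two-finger parallel gripper is mounted at the origin on the work surface. World frame = base frame: x ahead of the robot, y to its left, z up, the work surface at z = 0. Lengths are in m, angles in degrees, forces in N, time in s.
With the tool pointing down it reaches from about 0.3 to 0.75 m from the base axis. Payload 8.5 kg.
Tool frame: the origin (TCP) lies on the centre line of the jaws, within the pads' length; the fingertips stand 14 mm ahead of it and the grasp point (between the pads) lies 5 mm behind it; z points along the fingers, y is the direction in which the jaws open and shut (so a half turn about z gives the same grasp; the last joint's range is limited). The gripper opens to 85 mm and grips with 20 to 120 N. Pads are 22 mm wide; open, the fingers measure 114 mm over their backs; the gripper's body (76 mm by 85 mm) begins 54 mm behind the grasp point. The pads swing forward as they close: fully open they stand 13 mm farther back than shut.
Start: joints at [-12.336, 21.807, 74.336, -0, 83.858, -12.336], TCP at [0.55, 0, 0.245] pointing down, gripper open.
Joint ranges: [-178.18, 178.18], [-50.72, 133.34], [12.68, 142.11], [-81.47, 261.47], [9.98, 163.14], [-165.26, 165.26]. Speed limits (degrees/s): [136.94, 136.94, 180, 180, 180, 180].

### API

Orientations are given as a 3x3 rotation matrix whose columns are the frame's x, y, z axes.
In Python, from rig import env, optics, order, finder gives the robot as it stands.
- The arm moves only by the tool play_rows, never from a script. Its argument "commands" is a list of rows, each an object of numbers: "grip": the closure, from -1 (fully open) to 1 (shut); "x", "y", "z": the shift along the tool's x, y, z in m; "rx", "ry", "rz": the turn, a rotation vector about the tool's x, y, z in rad. A call has 1 to 12 rows; each row shifts and turns the commanded pose from where the row before left it, along the tool's axes as they then stand; what a row does not reach is not made up. A row lasts 1/8 s, in which the tool goes at most 62.5 mm and 10.7 degrees, less where a joint would pass 70% of its speed; a pose out of reach is approached as far as the arm can. A call is refused whole if a number of a shift passes 0.0625 or a number of a turn 0.188, either way. A call with a gripper value outside its range is refused whole. The fingers move at their own pace and stop on an object; "squeeze" is the grip in N (left out, the last holds). Time passes only in rows, so rows that do not move let the fingers close. It gives the time, the measured TCP pose, the force and the opening at its end, in the units of the state.
- env.observe(): the state, without advancing time (a new reading comes with each control period).
- optics.get_image(name): name is "scene" or "side" or "wrist"; returns a dict with "color" (384x512x3 uint8, blue, green, red), "range_z" (384x512 float32, m along the optical axis (not along the pixel's ray), 0 where there is no reading), "fov_y" (degrees; the focal length in pixels is half the picture's height over the tangent of half this angle, whatever the lens; pixels are square), "cx", "cy" (the principal point, pixels), "cam_to_world" (4x4, takes a point from camera to world coordinates). Camera axes: x right, y down, z forward; pixel columns grow to the right and rows downward; lengths in m; the calibration is good to about 2 mm. The wrist camera is an equidistant fisheye: a pixel r from the principal point sees the ray r / f radians off the axis. A picture is of the moment at which its call begins.
- order.close_job(): hands the job in, once; it reports no verdict.
Trained networks look in the newest picture that a camera, given by its name, has taken for a name from the list of things; names that differ only in an ending like _2 or _b are one class to them, and where a whole thing is asked for, a point or a joint stands for the part that bears it (a point fixed in the world has none). Each returns a list of dicts, best first, with "conf" (0 to 1); they miss things now and then, are a little off and sometimes report something else, mostly with a low value. They report only what shows in the picture. A call takes as long as a camera call.
- finder.boxes_of(camera, thing): "point" ([x, y, z] in m, in world coordinates, good to about 4 mm: the middle of the surface that is visible of it).
The state is a dict: "time_s": time; "q": joint angles; "qvel": joint speeds; "joint_efforts": joint torques, N m; "position": TCP position; "tool_rot": TCP orientation; "ft_force": force on the tool from outside, world axes, zero at the start; "wrist_torque": the same for the moment, N m; "grip_width": finger opening in m.
Only numpy, scipy, OpenCV 4.12 (cv2) and the standard library are available. Lean on these libraries where they do the work, as an engineer would, in place of code of your own. Each camera call takes 0.05 s, during which the arm holds its last target.

### The job

The tray of the light-curing box on the dental counter was left pulled out. With the fingertips, grasping nothing, push the tray gently until it is fully home, then gently press the round key on top of the box all the way down to start the cure, let it spring back and withdraw. Do not press the square or the long key, and leave the loose model, beaker and bottle where they stand.

Things in the scene. Friction and masses are not known exactly. Their poses are not given: they have to be found in the camera images.
- curing_box: Light-curing box, a fixed white case 150 mm deep (x), 230 wide (y), 75 high. Origin: centre of its underside, on the counter. Its own -x side is the front, from which the tray slides out; its top carries the three keys in one row along its y, 35 mm in front of its centre and 70 mm apart, in any order.
- tray (a joint): How far the sliding tray stands out of the curing box (m): 0 = fully home against its stop, up to 0.075 out. It slides along the box's own x; pushing towards the box's +x closes it. It takes about 2 N to slide and stays where it is left.
- tray_front (a point): Centre of the outer face of the tray's grey front plate, 36 mm above the counter. The plate is 180 mm wide (along the box's y), 22 mm thick, spans heights 10 to 62 mm, and its outer face looks along the box's -x. When the tray is home this face lies 97 mm in front of the box's origin. Two grey dental models are fixed in the tray behind it.
- key_round_top (a point): Centre of the top face of the round key, the start key: 28 mm across, about 91 mm above the counter when up; a moulded grey key standing 13 mm proud of its bezel, same plain grey as the other two keys. It springs back when let go.
- key_square_top (a point): Centre of the top face of the square key, 25 x 25 mm, to be left alone; a moulded grey key standing 13 mm proud of its bezel, same plain grey as the other two keys. It springs back when let go.
- key_long_top (a point): Centre of the top face of the long narrow key, 40 mm (along the box's x) by 13 mm, to be left alone; a moulded grey key standing 13 mm proud of its bezel, same plain grey as the other two keys. It springs back when let go.
- key_round (a joint): How far the round key is pressed straight down (m): 0 = up, 0.006 = fully down. It begins to move at about 1.5 N and is fully down at about 5 N.
- key_square (a joint): How far the square key is pressed straight down (m): 0 = up, 0.006 = fully down. It begins to move at about 1.5 N and is fully down at about 5 N.
- key_long (a joint): How far the long key is pressed straight down (m): 0 = up, 0.006 = fully down. It begins to move at about 1.5 N and is fully down at about 5 N.
- model: Loose plaster dental model, a horseshoe of teeth on a base 62 x 60 mm, 30 mm high in all. Origin: centre of its underside. Bystander.
- beaker: Loose open white mixing beaker, 60 mm across the rim, 65 mm high. Origin: centre of its underside. Bystander.
- bottle: Loose small amber bottle with a black cap, 44 mm across, 85 mm high. Origin: centre of its underside. Bystander.

How it is judged:
By the outcome, as a careful person would: the job done as asked, in the order asked, and still so for the second after the job is handed in, with the robot touching nothing.
It also fails if it takes over 45 s, if anything falls off the work surface, if the arm or the gripper's body presses on something with over 40 N, if the wrist force passes 120 N, or if a joint passes its speed limit or range.

## Working session

There is one attempt and no reset: what is moved stays moved. The work goes in short steps, Python scripts to look and compute and a tool call to move; the robot and the scene stay as the last step left them, time stands still between calls to the robot, and variables do not carry over. Pictures are saved under pics/ and viewed, and the job is handed in when it is done.

Besides the shell and the picture viewer there is one more tool, called after ">>>" as name(argument=value, ...), one argument or row to a line, values as JSON. play_rows: Moves the arm, as the interface text tells. Its arguments: {"type":"object","properties":{"commands":{"type":"array"},"squeeze":{"type":"number"}},"required":["commands"]}

```bash
mkdir -p pics
cat > h.py <<'E'
from rig import env, optics, order, finder
import numpy as np, cv2
def pts(im):
    d=im["range_z"]; h,w=d.shape; f=h/2/np.tan(np.radians(im["fov_y"]/2))
    v,u=np.mgrid[:h,:w]; P=np.stack([(u-im["cx"])/f*d,(v-im["cy"])/f*d,d],-1)
    T=np.array(im["cam_to_world"]); return P@T[:3,:3].T+T[:3,3]
E
python3 - <<'E'
from h import *
for n in ["scene","side","wrist"]:
    im=optics.get_image(n); cv2.imwrite(f"pics/{n}0.png",im["color"]); np.savez(f"{n}0.npz",**im)
    for t in ["curing_box","tray_front","key_round_top","key_square_top","key_long_top","model","beaker","bottle"]:
        print(n,t,[(np.round(r["point"],3).tolist(),round(r["conf"],2)) for r in finder.boxes_of(n,t)[:3]])
print(env.observe())
E
```

```text
scene curing_box [([0.674, 0.155, 0.074], 0.89), ([0.516, 0.16, 0.046], 0.63), ([0.623, 0.101, 0.095], 0.34)]
scene tray_front [([0.514, 0.159, 0.043], 0.84), ([0.622, 0.102, 0.092], 0.72)]
scene key_round_top [([0.621, 0.1, 0.092], 0.48)]
scene key_square_top [([0.623, 0.165, 0.093], 0.53)]
scene key_long_top [([0.623, 0.235, 0.091], 0.58)]
scene model [([0.665, 0.352, 0.011], 0.56)]
scene beaker [([0.545, 0.352, 0.046], 0.86)]
scene bottle [([0.573, -0.014, 0.052], 0.65), ([0.625, 0.101, 0.093], 0.23)]
side curing_box [([0.604, 0.119, 0.061], 0.67)]
side tray_front [([0.537, 0.147, 0.032], 0.96)]
side key_round_top [([0.62, 0.093, 0.093], 0.53), ([0.616, 0.233, 0.083], 0.26)]
side key_square_top [([0.613, 0.164, 0.088], 0.63)]
side key_long_top [([0.615, 0.23, 0.085], 0.4)]
side model []
side beaker [([0.538, 0.336, 0.044], 0.95)]
side bottle [([0.561, -0.027, 0.049], 0.89)]
wrist curing_box [([0.606, 0.126, 0.073], 0.59)]
wrist tray_front [([0.535, 0.135, 0.026], 0.62), ([0.61, 0.126, 0.074], 0.39), ([0.617, 0.166, 0.091], 0.21)]
wrist key_round_top [([0.622, 0.099, 0.089], 0.62)]
[... 305 characters left out ...]
3379544e+01]), 'qvel': array([-2.30807291e-03,  6.75099052e-02, -8.88413386e-02,  5.05902679e-02,
        6.25738070e-02, -2.44084783e-05]), 'joint_efforts': array([ 1.42238810e-04, -4.48321402e+01, -2.31459296e+01, -2.01226248e-04,
        5.54158505e-04,  1.43641472e-05]), 'position': array([ 5.49983059e-01, -8.70179043e-06,  2.45329404e-01]), 'tool_rot': array([[-3.57394154e-05,  9.99999999e-01,  2.16527920e-06],
       [ 9.99999999e-01,  3.57394801e-05, -2.99039313e-05],
       [-2.99040086e-05,  2.16421044e-06, -1.00000000e+00]]), 'ft_force': array([ 0.23454125,  0.96658569, -0.08553681]), 'wrist_torque': array([-0.031582  , -0.04187393,  0.03765876]), 'grip_width': 0.08551722427491032}
```

View pics/scene0.png

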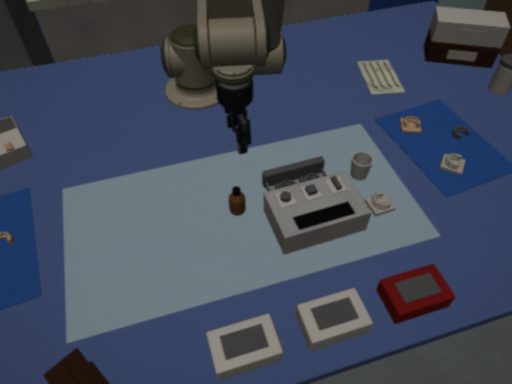

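View pics/side0.png

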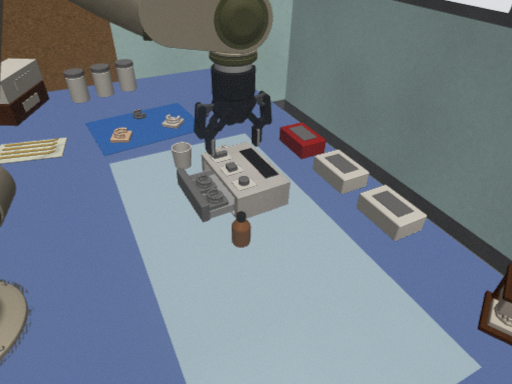

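View pics/wrist0.png

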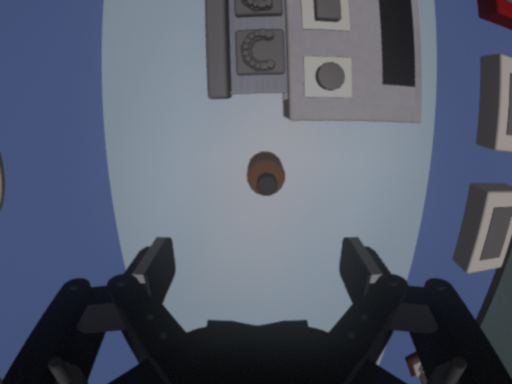

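Run:
```python
import numpy as np,cv2
from h import pts
im=dict(np.load("scene0.npz")); im={k:(v if v.ndim else v.item()) for k,v in im.items()}
P=pts(im); ok=im["range_z"]>0
x,y,z=P[...,0],P[...,1],P[...,2]
# box top
m=ok&(z>.070)&(z<.0805)&(x>.5)&(x<.85)&(y>0)&(y<.32)
r=cv2.minAreaRect(P[m][:,:2].astype(np.float32)*1000); print("top",m.sum(),r,cv2.boxPoints(r), np.median(z[m]))
m=ok&(z>.086)&(z<.097)&(x>.58)&(x<.67)&(y>.06)&(y<.28)
n,l,s,c=cv2.connectedComponentsWithStats(m.astype(np.uint8))
for i in range(1,n):
    if s[i,4]>15:
        q=P[l==i]; print(s[i],c[i],np.median(q,0),q.min(0),q.max(0),cv2.minAreaRect(q[:,:2].astype(np.float32)*1000))
# tray front top edge band
m=ok&(z>.056)&(z<.066)&(x>.42)&(x<.6)&(y>.03)&(y<.29)
print("tray top",m.sum(),cv2.minAreaRect(P[m][:,:2].astype(np.float32)*1000))
m=ok&(z>.02)&(z<.055)&(x>.42)&(x<.56)&(y>.06)&(y<.25)
q=P[m]
for a in np.arange(.06,.26,.02):
    k=(q[:,1]>a)&(q[:,1]<a+.02); print(round(a,2),k.sum(),np.percentile(q[k,0],[5,25,50]) if k.any() else '')
```

```text
top 4004 ((652.1015014648438, 170.32733154296875), (152.56192016601562, 231.6030731201172), 1.7923917770385742) [[572.2358   283.68628 ]
 [579.4799    52.19654 ]
 [731.9672    56.968384]
 [724.7231   288.45813 ]] 0.07538260202180191
[331 176  11  13  68] [335.58823529 181.61764706] [0.61694686 0.23736534 0.09052969] [0.59525722 0.23138661 0.086078  ] [0.63545466 0.24528777 0.09408639] ((615.3705444335938, 238.81988525390625), (13.676216125488281, 40.4891357421875), 88.25077819824219)
[305 184  12  10  79] [310.51898734 188.21518987] [0.61867065 0.16774212 0.09046941] [0.6038787  0.15581976 0.08660627] [0.63078235 0.18150701 0.09515957] ((617.218994140625, 168.5567169189453), (25.639671325683594, 26.812320709228516), 89.05799102783203)
[280 191  11  10  85] [284.87058824 195.27058824] [0.62025541 0.09843871 0.09041759] [0.60508415 0.08557564 0.08617345] [0.63354971 0.11246901 0.09366908] ((620.20703125, 97.45452880859375), (26.3515625, 25.724863052368164), 32.67905044555664)
tray top 433 ((516.2786254882812, 140.58322143554688), (80.71049499511719, 222.68569946289062), 23.273571014404297)
0.06 25 [0.50583006 0.50713972 0.51424073]
0.08 73 [0.51503159 0.51642955 0.51784513]
0.1 102 [0.51443597 0.51642826 0.51817662]
0.12 97 [0.51386632 0.51618122 0.5183929 ]
0.14 79 [0.51358471 0.51514452 0.5163738 ]
0.16 67 [0.51276147 0.51373211 0.51485942]
0.18 99 [0.5121814  0.51403841 0.51631871]
0.2 94 [0.51149015 0.51287675 0.51523285]
0.22 62 [0.51113497 0.51204017 0.51288455]
0.24 41 [0.50977057 0.51257377 0.51474563]
```

The scene view shows the box at about px (315,210) with the tray (293,172) out. Its keys from robot-right to left are round (285,195), square (311,188) and long (336,182). The bottle is at (237,202), the beaker at (361,166) and the model at (380,202).

The top rectangle gives the box centre at (0.652, 0.170) with a yaw of +1.8°. That puts the round key at (0.619, 0.099), and the detections agree.

>>> play_rows(
  commands=[
    {"grip": 1,"x": 0.0415,"y": -0.025},
    {"grip": 1,"x": 0.0415,"y": -0.025},
    {"grip": 1,"x": 0.0415,"y": -0.025},
    {"grip": 1,"x": 0.0415,"y": -0.025},
    {"grip": 1},
  ],
  squeeze=20,
)

```text
invalid input at $.commands[0]: expected keys grip, x, y, z, rx, ry, rz
```

>>> play_rows(
  commands=[
    {"grip": 1,"rz": 0.171},
    {"grip": 1,"rz": 0.171},
    {"grip": 1,"rz": 0.171},
    {"grip": 1,"rz": 0.171},
    {"grip": 1,"rz": 0.171},
    {"grip": 1,"rz": 0.171},
    {"grip": 1,"rz": 0.171},
    {"grip": 1,"rz": 0.171},
    {"grip": 1,"rz": 0.171},
    {"grip": 1},
  ],
)

```text
invalid input at $.commands[0]: expected keys grip, x, y, z, rx, ry, rz
```

Run:
```python
from h import *
s=env.observe(); print(s["time_s"],s["position"],s["tool_rot"].round(3),s["ft_force"],s["q"],s["grip_width"])
im=optics.get_image("scene")
P=pts(im); ok=im["range_z"]>0
z=P[...,2]
for lo,hi in [(.059,.066),(.03,.055)]:
  m=ok&(z>lo)&(z<hi)&(P[...,0]>.46)&(P[...,0]<.53)&(P[...,1]>.08)&(P[...,1]<.25)
  print(m.sum(),np.percentile(P[m][:,0],[2,10,50,90,98]))
im=optics.get_image("wrist"); cv2.imwrite("pics/w1.png",im["color"])
im=optics.get_image("side"); cv2.imwrite("pics/s1.png",im["color"])
```

```text
1.35 [ 5.49983059e-01 -8.70179043e-06  2.45329404e-01] [[-0.  1.  0.]
 [ 1.  0. -0.]
 [-0.  0. -1.]] [ 0.23454125  0.96658569 -0.08553681] [-1.23360840e+01  2.18063405e+01  7.43350455e+01 -1.65681436e-03
  8.38581267e+01 -1.23379544e+01] 0.08551722427491032
334 [0.49430472 0.49727202 0.50596672 0.51430991 0.51693588]
361 [0.51110916 0.5123719  0.51485443 0.51816329 0.52675993]
```

View pics/w1.png

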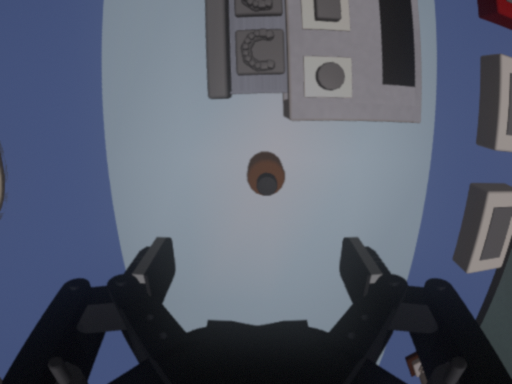

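View pics/s1.png

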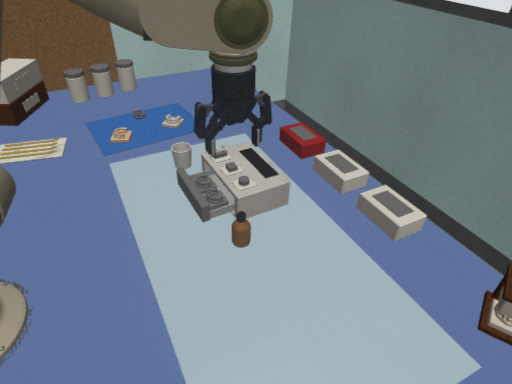

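Every row needs all the keys, so nothing has moved yet. The tray's outer face is at x≈0.494 (about 60 mm out).

>>> play_rows(
  commands=[
    {"grip": 1,"x": 0.0415,"y": -0.025,"z": 0,"rx": 0,"ry": 0,"rz": 0},
    {"grip": 1,"x": 0.0415,"y": -0.025,"z": 0,"rx": 0,"ry": 0,"rz": 0},
    {"grip": 1,"x": 0.0415,"y": -0.025,"z": 0,"rx": 0,"ry": 0,"rz": 0},
    {"grip": 1,"x": 0.0415,"y": -0.025,"z": 0,"rx": 0,"ry": 0,"rz": 0},
    {"grip": 1,"x": 0,"y": 0,"z": 0,"rx": 0,"ry": 0,"rz": 0},
  ],
  squeeze=20,
)

```text
time_s: 2.12
position: [0.4485, 0.168, 0.2457]
tool_rot: [[-0.004, 1.0, 0.0], [1.0, 0.004, 0.0], [0.0, 0.0, -1.0]]
ft_force: [-0.0, -0.1, -0.3]
grip_width: -0.0
```

>>> play_rows(
  commands=[
    {"grip": 1,"x": 0,"y": 0,"z": 0,"rx": 0,"ry": 0,"rz": 0.171},
    {"grip": 1,"x": 0,"y": 0,"z": 0,"rx": 0,"ry": 0,"rz": 0.171},
    {"grip": 1,"x": 0,"y": 0,"z": 0,"rx": 0,"ry": 0,"rz": 0.171},
    {"grip": 1,"x": 0,"y": 0,"z": 0,"rx": 0,"ry": 0,"rz": 0.171},
    {"grip": 1,"x": 0,"y": 0,"z": 0,"rx": 0,"ry": 0,"rz": 0.171},
    {"grip": 1,"x": 0,"y": 0,"z": 0,"rx": 0,"ry": 0,"rz": 0.171},
    {"grip": 1,"x": 0,"y": 0,"z": 0,"rx": 0,"ry": 0,"rz": 0.171},
    {"grip": 1,"x": 0,"y": 0,"z": 0,"rx": 0,"ry": 0,"rz": 0.171},
    {"grip": 1,"x": 0,"y": 0,"z": 0,"rx": 0,"ry": 0,"rz": 0.171},
    {"grip": 1,"x": 0,"y": 0,"z": 0,"rx": 0,"ry": 0,"rz": 0},
  ],
)

```text
time_s: 3.38
position: [0.4505, 0.1654, 0.2453]
tool_rot: [[0.999, 0.032, 0.0], [0.032, -0.999, -0.0], [0.0, 0.0, -1.0]]
ft_force: [0.1, 0.7, -0.2]
grip_width: 0.0003
```

```bash
cat > o.py <<'E'
from h import *
s=env.observe(); print(s["time_s"],s["position"].round(4),s["tool_rot"].round(3).tolist(),s["ft_force"].round(2),s["q"].round(1),s["grip_width"])
E
python3 o.py
python3 - <<'E'
from h import *
im=optics.get_image("wrist"); cv2.imwrite("pics/w2.png",im["color"])
E
```

```text
3.375 [0.4505 0.1654 0.2453] [[0.999, 0.032, 0.0], [0.032, -0.999, -0.0], [0.0, 0.0, -1.0]] [ 0.08  0.75 -0.21] [ 6.  14.8 84.9 -0.  80.3 94.1] 0.0002800942816064482
```

View pics/w2.png

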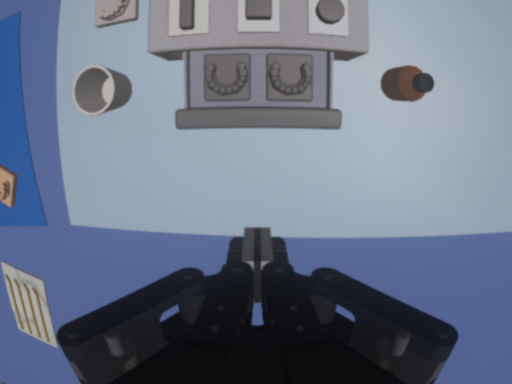

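The wrist view shows the closed fingers at px (257,250), lined up with the middle of the tray plate (258,119). The path down in front of the plate is clear, so I'll descend and then approach slowly.

>>> play_rows(
  commands=[
    {"grip": 1,"x": 0,"y": 0,"z": 0.05,"rx": 0,"ry": 0,"rz": 0},
    {"grip": 1,"x": 0,"y": 0,"z": 0.05,"rx": 0,"ry": 0,"rz": 0},
    {"grip": 1,"x": 0,"y": 0,"z": 0.05,"rx": 0,"ry": 0,"rz": 0},
    {"grip": 1,"x": 0,"y": 0,"z": 0.03,"rx": 0,"ry": 0,"rz": 0},
    {"grip": 1,"x": 0,"y": 0,"z": 0.015,"rx": 0,"ry": 0,"rz": 0},
    {"grip": 1,"x": 0,"y": 0,"z": 0,"rx": 0,"ry": 0,"rz": 0},
  ],
)

```text
time_s: 4.18
position: [0.4498, 0.1657, 0.0496]
tool_rot: [[0.999, 0.034, -0.002], [0.034, -0.999, -0.0], [-0.002, 0.0, -1.0]]
ft_force: [0.4, -0.1, 0.9]
grip_width: -0.0002
```

>>> play_rows(
  commands=[
    {"grip": 1,"x": 0.01,"y": 0,"z": 0,"rx": 0,"ry": 0,"rz": 0},
    {"grip": 1,"x": 0.01,"y": 0,"z": 0,"rx": 0,"ry": 0,"rz": 0},
    {"grip": 1,"x": 0.004,"y": 0,"z": 0,"rx": 0,"ry": 0,"rz": 0},
    {"grip": 1,"x": 0.004,"y": 0,"z": 0,"rx": 0,"ry": 0,"rz": 0},
    {"grip": 1,"x": 0.004,"y": 0,"z": 0,"rx": 0,"ry": 0,"rz": 0},
    {"grip": 1,"x": 0.004,"y": 0,"z": 0,"rx": 0,"ry": 0,"rz": 0},
    {"grip": 1,"x": 0.004,"y": 0,"z": 0,"rx": 0,"ry": 0,"rz": 0},
  ],
)

```text
time_s: 5.05
position: [0.4898, 0.1673, 0.0503]
tool_rot: [[0.999, 0.032, -0.001], [0.032, -0.999, -0.0], [-0.001, 0.0, -1.0]]
ft_force: [-2.6, -0.0, 1.4]
grip_width: -0.0
```

In contact, with 2.6 N of sliding force. I'll keep going slowly.

>>> play_rows(
  commands=[
    {"grip": 1,"x": 0.004,"y": 0,"z": 0,"rx": 0,"ry": 0,"rz": 0},
    {"grip": 1,"x": 0.004,"y": 0,"z": 0,"rx": 0,"ry": 0,"rz": 0},
    {"grip": 1,"x": 0.004,"y": 0,"z": 0,"rx": 0,"ry": 0,"rz": 0},
    {"grip": 1,"x": 0.004,"y": 0,"z": 0,"rx": 0,"ry": 0,"rz": 0},
    {"grip": 1,"x": 0.004,"y": 0,"z": 0,"rx": 0,"ry": 0,"rz": 0},
    {"grip": 1,"x": 0.004,"y": 0,"z": 0,"rx": 0,"ry": 0,"rz": 0},
    {"grip": 1,"x": 0.004,"y": 0,"z": 0,"rx": 0,"ry": 0,"rz": 0},
    {"grip": 1,"x": 0.004,"y": 0,"z": 0,"rx": 0,"ry": 0,"rz": 0},
    {"grip": 1,"x": 0.004,"y": 0,"z": 0,"rx": 0,"ry": 0,"rz": 0},
    {"grip": 1,"x": 0.004,"y": 0,"z": 0,"rx": 0,"ry": 0,"rz": 0},
    {"grip": 1,"x": 0.003,"y": 0,"z": 0,"rx": 0,"ry": 0,"rz": 0},
  ],
)

```text
time_s: 6.42
position: [0.5332, 0.1686, 0.0503]
tool_rot: [[0.999, 0.032, 0.0], [0.032, -0.999, 0.0], [0.0, -0.0, -1.0]]
ft_force: [-2.3, 0.4, 0.3]
grip_width: -0.0003
```

```bash
cat >> o.py <<'E'
im=optics.get_image("side"); cv2.imwrite("pics/s_%.2f.png"%s["time_s"],im["color"][100:270,120:340].repeat(3,0).repeat(3,1))
print("s_%.2f"%s["time_s"])
E
python3 o.py
```

```text
6.425 [0.5332 0.1686 0.0503] [[0.999, 0.032, 0.0], [0.032, -0.999, 0.0], [0.0, -0.0, -1.0]] [-2.28  0.42  0.34] [ 5.4 34.9 87.8  0.  57.2 93.6] -0.0003031785758890481
s_6.42
```

About 10 mm to go. I'll take 1.5–2 mm steps and watch the force.

>>> play_rows(
  commands=[
    {"grip": 1,"x": 0.002,"y": 0,"z": 0,"rx": 0,"ry": 0,"rz": 0},
    {"grip": 1,"x": 0.0015,"y": 0,"z": 0,"rx": 0,"ry": 0,"rz": 0},
    {"grip": 1,"x": 0.0015,"y": 0,"z": 0,"rx": 0,"ry": 0,"rz": 0},
    {"grip": 1,"x": 0.0015,"y": 0,"z": 0,"rx": 0,"ry": 0,"rz": 0},
  ],
)

```text
time_s: 6.98
position: [0.5395, 0.1688, 0.0503]
tool_rot: [[0.999, 0.032, -0.0], [0.032, -0.999, -0.0], [-0.0, 0.0, -1.0]]
ft_force: [-2.6, 0.3, -0.5]
grip_width: 0.0001
```

View pics/s_6.42.png

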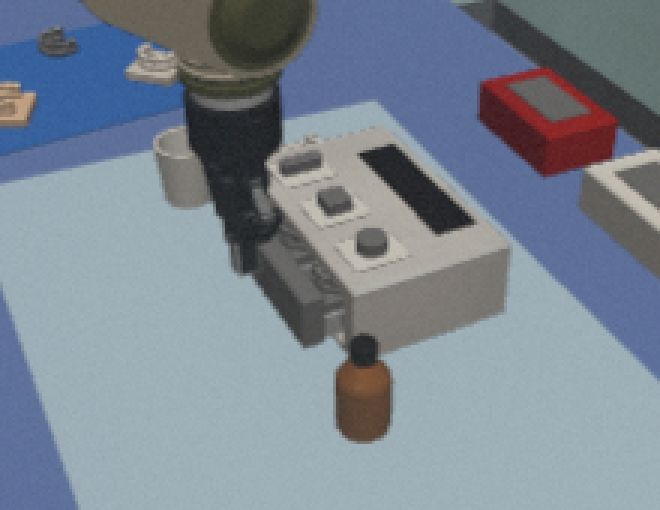

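The side view shows the fingertips at (243,260) on the plate's middle, with the plate still standing a little out of the case. I'll continue.

>>> play_rows(
  commands=[
    {"grip": 1,"x": 0.001,"y": 0,"z": 0,"rx": 0,"ry": 0,"rz": 0},
    {"grip": 1,"x": 0.001,"y": 0,"z": 0,"rx": 0,"ry": 0,"rz": 0},
    {"grip": 1,"x": 0.001,"y": 0,"z": 0,"rx": 0,"ry": 0,"rz": 0},
  ],
)

```text
time_s: 7.35
position: [0.5425, 0.1689, 0.0503]
tool_rot: [[0.999, 0.032, 0.0], [0.032, -0.999, -0.0], [0.0, 0.0, -1.0]]
ft_force: [-1.1, 0.8, 0.2]
grip_width: 0.0001
```

>>> play_rows(
  commands=[
    {"grip": 1,"x": 0.001,"y": 0,"z": 0,"rx": 0,"ry": 0,"rz": 0},
    {"grip": 1,"x": 0.001,"y": 0,"z": 0,"rx": 0,"ry": 0,"rz": 0},
  ],
)

```text
time_s: 7.6
position: [0.5445, 0.169, 0.0503]
tool_rot: [[0.999, 0.032, -0.0], [0.032, -0.999, -0.0], [-0.0, 0.0, -1.0]]
ft_force: [-3.0, -0.0, -0.3]
grip_width: 0.0001
```

>>> play_rows(
  commands=[
    {"grip": 1,"x": 0.001,"y": 0,"z": 0,"rx": 0,"ry": 0,"rz": 0},
  ],
)

```text
time_s: 7.72
position: [0.5455, 0.169, 0.0503]
tool_rot: [[0.999, 0.032, -0.0], [0.032, -0.999, 0.0], [-0.0, -0.0, -1.0]]
ft_force: [-2.1, -0.2, 0.8]
grip_width: -0.0002
```

>>> play_rows(
  commands=[
    {"grip": 1,"x": 0.001,"y": 0,"z": 0,"rx": 0,"ry": 0,"rz": 0},
  ],
)

```text
time_s: 7.85
position: [0.5455, 0.169, 0.0503]
tool_rot: [[0.999, 0.032, -0.003], [0.032, -0.999, -0.0], [-0.003, 0.0, -1.0]]
ft_force: [-7.8, -1.0, 6.0]
grip_width: -0.0003
```

>>> play_rows(
  commands=[
    {"grip": 1,"x": 0.0005,"y": 0,"z": 0,"rx": 0,"ry": 0,"rz": 0},
    {"grip": 1,"x": 0,"y": 0,"z": 0,"rx": 0,"ry": 0,"rz": 0},
  ],
)

```text
time_s: 8.1
position: [0.5455, 0.169, 0.0503]
tool_rot: [[0.999, 0.032, -0.003], [0.032, -0.999, -0.0], [-0.003, 0.0, -1.0]]
ft_force: [-8.6, -1.8, 4.6]
grip_width: -0.0
```

```bash
python3 o.py
```

```text
8.1 [0.5455 0.169  0.0503] [[0.999, 0.032, -0.003], [0.032, -0.999, -0.0], [-0.003, 0.0, -1.0]] [-8.62 -1.83  4.64] [ 5.3 35.9 85.7 -0.  58.6 93.5] -4.092075989971205e-06
s_8.10
```

The tray has hit a hard stop: the pose no longer advances and the force is 8.6 N, about 1.5 mm past the predicted home. I'll back off and rise.

>>> play_rows(
  commands=[
    {"grip": 1,"x": -0.005,"y": 0,"z": 0,"rx": 0,"ry": 0,"rz": 0},
    {"grip": 1,"x": -0.02,"y": 0,"z": 0,"rx": 0,"ry": 0,"rz": 0},
    {"grip": 1,"x": -0.025,"y": 0,"z": 0,"rx": 0,"ry": 0,"rz": 0},
    {"grip": 1,"x": 0,"y": 0,"z": -0.05,"rx": 0,"ry": 0,"rz": 0},
    {"grip": 1,"x": 0,"y": 0,"z": -0.05,"rx": 0,"ry": 0,"rz": 0},
    {"grip": 1,"x": 0,"y": 0,"z": -0.03,"rx": 0,"ry": 0,"rz": 0},
    {"grip": 1,"x": 0,"y": 0,"z": 0,"rx": 0,"ry": 0,"rz": 0},
  ],
)

```text
time_s: 9.02
position: [0.4982, 0.1676, 0.1826]
tool_rot: [[0.999, 0.032, 0.006], [0.032, -0.999, 0.001], [0.006, -0.0, -1.0]]
ft_force: [-0.3, 0.5, -0.3]
grip_width: 0.0
```

```bash
python3 o.py
python3 - <<'E'
from h import *
for n in ["scene","wrist"]:
    im=optics.get_image(n); cv2.imwrite(f"pics/{n}3.png",im["color"])
    if n=="scene":
        P=pts(im); ok=im["range_z"]>0; x,y,z=P[...,0],P[...,1],P[...,2]
        m=ok&(z>.052)&(z<.068)&(x>.5)&(x<.6)&(y>.09)&(y<.24); print(m.sum(),np.percentile(x[m],[2,10,50,90]) if m.any() else 0)
        m=ok&(z>.086)&(z<.097)&(x>.58)&(x<.67)&(y>.06)&(y<.28)
        k,l,s,c=cv2.connectedComponentsWithStats(m.astype(np.uint8))
        for i in range(1,k):
            if s[i,4]>15: q=P[l==i]; print(s[i,4],np.median(q,0),(q.min(0)+q.max(0))/2)
    for t in ["key_round_top","key_square_top","key_long_top","tray_front"]:
        print(n,t,[(np.round(r["point"],3).tolist(),round(r["conf"],2)) for r in finder.boxes_of(n,t)[:2]])
E
```

```text
9.025 [0.4982 0.1676 0.1826] [[0.999, 0.032, 0.006], [0.032, -0.999, 0.001], [0.006, -0.0, -1.0]] [-0.26  0.52 -0.31] [ 5.7 22.4 84.4  0.  72.8 93.9] 2.538115113910566e-05
s_9.03
175 [0.55457802 0.55667071 0.56224952 0.56715356]
67 [0.61681708 0.23783486 0.08992312] [0.61455748 0.23791702 0.09018515]
88 [0.61999532 0.16797009 0.09055916] [0.61754548 0.1684988  0.09065073]
83 [0.62022326 0.09895593 0.09041161] [0.61985085 0.09889673 0.09017397]
scene key_round_top [([0.623, 0.101, 0.091], 0.68)]
scene key_square_top []
scene key_long_top [([0.623, 0.234, 0.09], 0.61)]
scene tray_front [([0.622, 0.167, 0.093], 0.61), ([0.565, 0.165, 0.062], 0.5)]
wrist key_round_top [([0.619, 0.102, 0.088], 0.6)]
wrist key_square_top [([0.616, 0.17, 0.089], 0.81)]
wrist key_long_top [([0.613, 0.236, 0.09], 0.94)]
wrist tray_front [([0.566, 0.169, 0.059], 0.6)]
```

View pics/wrist3.png

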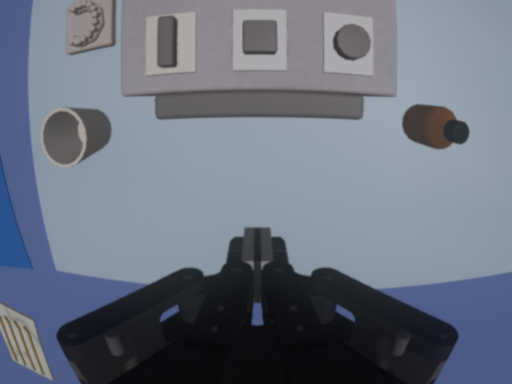

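In the wrist view the tray plate (258,106) sits tight against the case. The round key is at (353,41), the square at (260,36) and the long at (167,41). The beaker, bottle and model haven't moved. Next I'll move over the round key at (0.6195, 0.099).

>>> play_rows(
  commands=[
    {"grip": 1,"x": 0.0396,"y": 0.0241,"z": 0,"rx": 0,"ry": 0,"rz": 0},
    {"grip": 1,"x": 0.0396,"y": 0.0241,"z": 0,"rx": 0,"ry": 0,"rz": 0},
    {"grip": 1,"x": 0.0396,"y": 0.0241,"z": 0,"rx": 0,"ry": 0,"rz": 0},
    {"grip": 1,"x": 0,"y": 0,"z": 0,"rx": 0,"ry": 0,"rz": 0},
  ],
)

```text
time_s: 10.07
position: [0.6199, 0.0971, 0.1793]
tool_rot: [[1.0, 0.029, -0.0], [0.029, -1.0, -0.0], [-0.0, 0.0, -1.0]]
ft_force: [-1.0, -0.6, 0.3]
grip_width: -0.0001
```

```bash
python3 o.py
```

```text
10.075 [0.6199 0.0971 0.1793] [[1.0, 0.029, -0.0], [0.029, -1.0, -0.0], [-0.0, 0.0, -1.0]] [-1.   -0.61  0.26] [-1.9 32.4 67.3 -0.  80.3 86.4] -8.41071811073706e-05
s_10.07
```

>>> play_rows(
  commands=[
    {"grip": 1,"x": 0,"y": -0.0015,"z": 0.03,"rx": 0,"ry": 0,"rz": 0},
    {"grip": 1,"x": 0,"y": 0,"z": 0.025,"rx": 0,"ry": 0,"rz": 0},
    {"grip": 1,"x": 0,"y": 0,"z": 0.01,"rx": 0,"ry": 0,"rz": 0},
    {"grip": 1,"x": 0,"y": 0,"z": 0,"rx": 0,"ry": 0,"rz": 0},
  ],
)

```text
time_s: 10.62
position: [0.6176, 0.1009, 0.1154]
tool_rot: [[0.999, 0.032, -0.001], [0.032, -0.999, 0.0], [-0.001, -0.0, -1.0]]
ft_force: [-0.0, 0.4, 1.1]
grip_width: -0.0003
```

```bash
python3 o.py
python3 - <<'E'
from h import *
im=optics.get_image("wrist"); cv2.imwrite("pics/w5.png",im["color"])
E
```

```text
10.625 [0.6176 0.1009 0.1154] [[0.999, 0.032, -0.001], [0.032, -0.999, 0.0], [-0.001, -0.0, -1.0]] [-0.03  0.43  1.15] [-1.5 35.7 72.4  0.  71.9 86.6] -0.0002570584446164152
s_10.62
```

```bash
ls pics
```

```text
s1.png
s_10.07.png
s_10.62.png
s_6.42.png
s_8.10.png
s_9.03.png
scene0.png
scene3.png
side0.png
w1.png
w2.png
w5.png
wrist0.png
wrist3.png
```

View pics/w5.png

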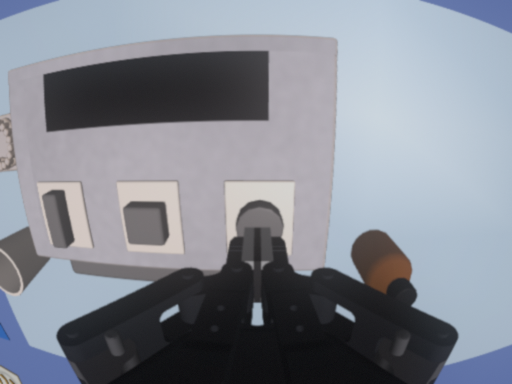

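The wrist view shows the fingertips (257,240) directly over the round key (260,222), clear of the square key (146,223). I'll trim the offset and press in small steps.

>>> play_rows(
  commands=[
    {"grip": 1,"x": 0.0015,"y": 0.0012,"z": 0.004,"rx": 0,"ry": 0,"rz": 0},
    {"grip": 1,"x": 0,"y": 0,"z": 0.004,"rx": 0,"ry": 0,"rz": 0},
    {"grip": 1,"x": 0,"y": 0,"z": 0.002,"rx": 0,"ry": 0,"rz": 0},
    {"grip": 1,"x": 0,"y": 0,"z": 0.001,"rx": 0,"ry": 0,"rz": 0},
    {"grip": 1,"x": 0,"y": 0,"z": 0,"rx": 0,"ry": 0,"rz": 0},
  ],
)

```text
time_s: 11.35
position: [0.6194, 0.0993, 0.1044]
tool_rot: [[0.999, 0.032, -0.0], [0.032, -0.999, -0.0], [-0.0, 0.0, -1.0]]
ft_force: [-1.5, -0.9, 1.2]
grip_width: 0.0001
```

>>> play_rows(
  commands=[
    {"grip": 1,"x": 0,"y": 0,"z": 0.001,"rx": 0,"ry": 0,"rz": 0},
    {"grip": 1,"x": 0,"y": 0,"z": 0.001,"rx": 0,"ry": 0,"rz": 0},
  ],
)

```text
time_s: 11.6
position: [0.6195, 0.0993, 0.1024]
tool_rot: [[0.999, 0.032, 0.0], [0.032, -0.999, -0.0], [0.0, 0.0, -1.0]]
ft_force: [-1.8, -0.3, 2.0]
grip_width: -0.0001
```

>>> play_rows(
  commands=[
    {"grip": 1,"x": 0,"y": 0,"z": 0.001,"rx": 0,"ry": 0,"rz": 0},
    {"grip": 1,"x": 0,"y": 0,"z": 0.001,"rx": 0,"ry": 0,"rz": 0},
  ],
)

```text
time_s: 11.85
position: [0.6195, 0.0993, 0.1004]
tool_rot: [[0.999, 0.032, 0.0], [0.032, -0.999, -0.0], [0.0, 0.0, -1.0]]
ft_force: [-1.1, -0.6, 4.8]
grip_width: 0.0002
```

>>> play_rows(
  commands=[
    {"grip": 1,"x": 0,"y": 0,"z": 0.001,"rx": 0,"ry": 0,"rz": 0},
    {"grip": 1,"x": 0,"y": 0,"z": 0,"rx": 0,"ry": 0,"rz": 0},
  ],
)

```text
time_s: 12.1
position: [0.6195, 0.0994, 0.0994]
tool_rot: [[0.999, 0.032, 0.0], [0.032, -0.999, -0.0], [0.0, 0.0, -1.0]]
ft_force: [-2.0, -0.4, 4.6]
grip_width: 0.0001
```

>>> play_rows(
  commands=[
    {"grip": 1,"x": 0,"y": 0,"z": 0.001,"rx": 0,"ry": 0,"rz": 0},
    {"grip": 1,"x": 0,"y": 0,"z": 0,"rx": 0,"ry": 0,"rz": 0},
  ],
)

```text
time_s: 12.35
position: [0.6195, 0.0993, 0.099]
tool_rot: [[0.999, 0.032, 0.001], [0.032, -0.999, -0.0], [0.001, 0.0, -1.0]]
ft_force: [-3.3, -1.2, 8.7]
grip_width: -0.0001
```

>>> play_rows(
  commands=[
    {"grip": 1,"x": 0,"y": 0,"z": 0.0005,"rx": 0,"ry": 0,"rz": 0},
    {"grip": 1,"x": 0,"y": 0,"z": 0,"rx": 0,"ry": 0,"rz": 0},
  ],
)

```text
time_s: 12.6
position: [0.6195, 0.0993, 0.099]
tool_rot: [[0.999, 0.032, 0.001], [0.032, -0.999, -0.0], [0.001, 0.0, -1.0]]
ft_force: [-4.0, -1.1, 12.2]
grip_width: -0.0
```

```bash
python3 o.py
```

```text
12.6 [0.6195 0.0993 0.099 ] [[0.999, 0.032, 0.001], [0.032, -0.999, -0.0], [0.001, 0.0, -1.0]] [-4.03 -1.12 12.18] [-1.7 36.9 73.3 -0.  69.8 86.5] -3.3905642954181495e-05
s_12.60
```

>>> play_rows(
  commands=[
    {"grip": 1,"x": 0,"y": 0,"z": -0.003,"rx": 0,"ry": 0,"rz": 0},
    {"grip": 1,"x": 0,"y": 0,"z": -0.005,"rx": 0,"ry": 0,"rz": 0},
    {"grip": 1,"x": 0,"y": 0,"z": -0.02,"rx": 0,"ry": 0,"rz": 0},
    {"grip": 1,"x": 0,"y": 0,"z": -0.04,"rx": 0,"ry": 0,"rz": 0},
    {"grip": 1,"x": 0,"y": 0,"z": -0.05,"rx": 0,"ry": 0,"rz": 0},
    {"grip": 1,"x": -0.05,"y": 0,"z": 0,"rx": 0,"ry": 0,"rz": 0},
    {"grip": 1,"x": -0.05,"y": 0,"z": 0,"rx": 0,"ry": 0,"rz": 0},
    {"grip": 1,"x": 0,"y": 0,"z": 0,"rx": 0,"ry": 0,"rz": 0},
  ],
)

```text
time_s: 13.65
position: [0.5167, 0.0965, 0.2158]
tool_rot: [[0.999, 0.032, -0.002], [0.032, -0.999, 0.0], [-0.002, -0.0, -1.0]]
ft_force: [1.2, -0.0, -0.1]
grip_width: -0.0003
```

```bash
python3 o.py
python3 - <<'E'
from h import *
for n in ["scene","wrist"]:
    im=optics.get_image(n); cv2.imwrite(f"pics/{n}6.png",im["color"])
    if n=="scene":
        P=pts(im); ok=im["range_z"]>0; x,y,z=P[...,0],P[...,1],P[...,2]
        m=ok&(z>.052)&(z<.068)&(x>.5)&(x<.6)&(y>.09)&(y<.24); print(m.sum(),np.percentile(x[m],[2,10,50,90]))
        m=ok&(z>.084)&(z<.097)&(x>.58)&(x<.67)&(y>.06)&(y<.28)
        k,l,s,c=cv2.connectedComponentsWithStats(m.astype(np.uint8))
        for i in range(1,k):
            if s[i,4]>15: q=P[l==i]; print(s[i,4],np.median(q,0))
        for t in ["model","beaker","bottle"]: print(t,[(np.round(r["point"],3).tolist(),round(r["conf"],2)) for r in finder.boxes_of(n,t)[:1]])
E
```

```text
13.65 [0.5167 0.0965 0.2158] [[0.999, 0.032, -0.002], [0.032, -0.999, 0.0], [-0.002, -0.0, -1.0]] [ 1.23 -0.05 -0.09] [-2.3 20.8 81.1  0.  78.3 85.8] -0.00029279373345768333
s_13.65
175 [0.55469405 0.5570505  0.5620276  0.56723011]
75 [0.61622849 0.23728896 0.09027572]
92 [0.61958761 0.16758676 0.09046975]
92 [0.62166051 0.09783954 0.09050874]
model [([0.664, 0.349, 0.014], 0.92)]
beaker [([0.545, 0.351, 0.043], 0.74)]
bottle [([0.572, -0.016, 0.052], 0.75)]
```

View pics/wrist6.png

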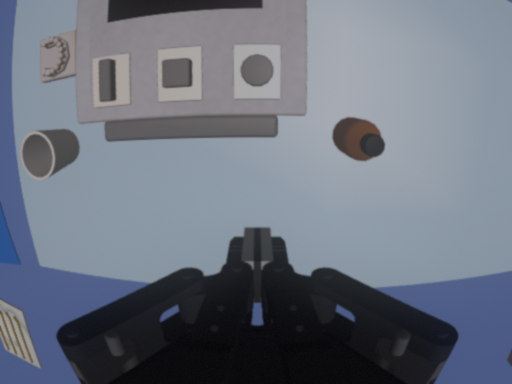

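The last wrist view shows the tray (190,127) flush against the case and the round key (257,70) back up. The bystanders are in place and the gripper is clear of everything, so I'm handing in.

```bash
python3 -c "
from rig import order
print(order.close_job())"
```

```text
the job is handed in; nothing more can be done
None
```

The tray is pushed home and the round key was pressed all the way down and let spring back. The job was handed in at about 14 s.

- **Tray:** I pushed it with the closed fingertips at about 2–3 N until it hit its stop, where the force rose to 8.6 N and it moved no further. It stopped about 1.5 mm past the home position I had predicted. The depth image afterwards put the outer face at about x = 0.555, which matches home.
- **Round key:** It reached its lower stop after about 6 mm of travel. To confirm that, I pressed to 12 N, more than the 5 N needed. It then sprang back to 90.5 mm.
- **Other keys and loose items:** The square and long keys still stand at about 90 mm. The detected positions of the model, beaker and bottle agree with those at the start to within 3 mm, which is within the detector's accuracy.
- **Withdrawal:** The gripper ended well clear above the counter, with no contact force beyond sensor noise.
- **Failures:** My first two move calls were refused because the rows lacked some keys, so nothing moved. No check failed after that.

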